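# Park the stone core at the top of the feed gutter

## Robot

A 6-joint arm with a two-finger parallel gripper is mounted at the origin on the work surface. World frame = base frame: x ahead of the robot, y to its left, z up, the work surface at z = 0. Lengths are in mm, angles in rad, forces in N, time in s.
With the tool pointing down it reaches from about 300 to 875 mm from the base axis. Payload 6.4 kg.
Tool frame: the origin (TCP) lies at the very end of the fingers, on their centre line; the grasp point (between the pads) lies r.grip_point_offset behind it (r.grip_point_offset is the distance from the TCP to the grasp point, in mm); z points along the fingers, y is the direction in which the jaws open and shut (so a half turn about z gives the same grasp; the last joint's range is limited). The gripper opens to 88 mm and grips with 3 to 60 N. Pads are 18 mm wide; open, the fingers measure 123 mm over their backs; the gripper's body (75 mm by 187 mm) begins 45 mm behind the grasp point.
Start: joints at [-1.458, 0.181, 1.607, -0, 1.354, -0.206], TCP at [180.237, -546.036, 238.714] pointing down, gripper open.
Joint ranges: [-2.99, 2.99], [-0.89, 2.07], [0.3, 2.58], [-1.14, 4.28], [0, 2.63], [-3.12, 3.12]. Speed limits (rad/s): [2.57, 2.57, 3.01, 3.14, 3.14, 3.14].

## Interface

Orientations are given as a rotation vector (axis times angle).
In Python, from bench import r, get_image, job gives the robot as it stands. The module is installed in compiled form; this text tells all that it offers.
- The arm moves only by the tool send_rows, never from a script. Its argument "commands" is a list of rows, each a list of 7 numbers: the shift along the tool's x, y, z in mm, then the turn, a rotation vector about the tool's x, y, z in rad, then the opening, from -1 (shut) to 1 (fully open). A call has 1 to 5 rows; each row shifts and turns the commanded pose from where the row before left it, along the tool's axes as they then stand; what a row does not reach is not made up. A row lasts 1/8 s, in which the tool goes at most 62.5 mm and 10.7 degrees, less where a joint would pass 70% of its speed; a pose out of reach is approached as far as the arm can. A call is refused whole if a number of a shift passes 62.5 or a number of a turn 0.188, either way. A call with a gripper value outside its range is refused whole. The fingers move at their own pace and stop on an object; "newtons" is the grip in N (left out, the last holds). Time passes only in rows, so rows that do not move let the fingers close. It gives the time, the measured TCP pose, the force and the opening at its end, in the units of the state.
- r.read_state(): the state, without advancing time (a new reading comes with each control period).
- get_image(name): name is "side" or "top" or "wrist"; returns a dict with "image" (400x640x3 uint8, red, green, blue), "z_map" (400x640 float32, mm along the optical axis (not along the pixel's ray), 0 where there is no reading), "K" (3x3 intrinsics, pixels), "camera_from_world" (4x4, takes a point from world to camera coordinates). Camera axes: x right, y down, z forward; pixel columns grow to the right and rows downward; lengths in mm; the calibration is good to about 2 mm. A picture is of the moment at which its call begins.
- job.finish_job(): hands the job in, once; it reports no verdict.
The state is a dict: "clock": time; "joints": joint angles; "joint_vel": joint speeds; "joint_torque": joint torques, N m; "tcp_pos": TCP position; "eef_rot": TCP orientation; "ft_force": force on the tool from outside, world axes, zero at the start; "wrist_torque": the same for the moment, N m; "opening": finger opening in mm.
Only numpy, scipy, OpenCV 4.12 (cv2) and the standard library are available. Lean on these libraries where they do the work, as an engineer would, in place of code of your own. Each camera call takes 0.05 s, during which the arm holds its last target. There are 200 camera calls.

## Task

A round stone core lies across the low end of the sloped gutter, resting on the thick bar there. With closed fingertips, gently push it up the gutter and over the thin bar, so that it drops into the pocket in front of the end board and stays there without rolling back when you let go. Only push it: do not pinch, lift or flick it, and leave the other things on the bench where they are.

Things in the scene. Friction and masses are not known exactly. Their poses are not given: they have to be found in the camera images.
- gutter: Straight open trough, wooden sides, grey floor, fixed to the bench, 275 mm long, 90 wide (66 inside). Origin on the bench under it; x level, along it, uphill (mostly to the robot's left, turned anew each time); z up. Floor rises to +x at 0.10 rad: 28 mm + 0.100 x above the bench. Side walls 18 mm above the floor. Low end open; end board 40 mm high at the top, face at x = 110 mm. Smooth, friction about 0.25.
- low_bar (a point): Top middle of the thick round bar fixed across the gutter floor near the low end, on which the core rests at first; it stands 10 mm above the floor, 20 mm wide, at x = -125 mm in the gutter's frame.
- thin_bar (a point): Top middle of the thin round bar fixed across the gutter floor near the high end, 5 mm above the floor, 10 mm wide, at x = +54 mm in the gutter's frame. A core whose centre has passed x = +52 mm drops into the pocket beyond it; short of that it rolls back down.
- pocket (a point): Where the core's centre lies when parked on the floor against the uphill side of the thin bar: x = +70 mm in the gutter's frame, 65 mm above the bench. The core has 10 mm of play from here to the end board.
- core: Polished stone cylinder, 60 mm diameter, 60 mm long, about 0.44 kg, lying across the gutter, free to roll along it. Origin at its centre, y along its axis (x and z turn as it rolls). Starts against the thick bar: centre at x = -101 mm in the gutter's frame, 48 mm above the bench. Pushing it over the thin bar takes about 3 to 8 N.
- stub: Bystander: a short stone cylinder standing upright on the bench beside the trough, 60 mm in diameter, 45 mm tall; origin at the centre of its underside.
- tub: Bystander: a clear plastic tub of chips, 80 mm across, 60 mm tall, standing on the bench beside the trough; origin at the centre of its underside.
- brush: Bystander: a brush with a wooden handle lying on the bench beside the trough, about 200 mm long; origin at the middle of its length, on the bench, x along it.
Things that resemble listed ones, but are neither listed nor needed, are in the scene too. What is shaped like the core but purple or turquoise is not meant.

How it is judged:
By the outcome, as a careful person would: the job done as asked, in the order asked, and still so for the second after the job is handed in, with the robot touching nothing.
It also fails if it takes over 40 s, if anything falls off the work surface, if the arm or the gripper's body presses on something with over 40 N, if the wrist force passes 120 N, or if a joint passes its speed limit or range.

## Working session

There is one attempt and no reset: what is moved stays moved. The work goes in short steps, Python scripts to look and compute and a tool call to move; the robot and the scene stay as the last step left them, time stands still between calls to the robot, and variables do not carry over. Pictures are saved under pics/ and viewed, about 8 in all and at most 12, crops included, and the job is handed in when it is done.

Besides the shell and the picture viewer there is one more tool, called by a JSON object that holds its "fn" and its "kwargs". send_rows: Moves the arm, as the interface text tells. Its arguments: {"type":"object","properties":{"commands":{"type":"array","items":{"type":"array","items":{"type":"number"}}},"newtons":{"type":"number"}},"required":["commands"]}

```bash
mkdir -p pics
cat > h.py <<'E'
import numpy as np, cv2
from bench import r, get_image, job
def world(d,u,v,z=None):
    K,T=d["K"],d["camera_from_world"]; R,t=T[:3,:3],T[:3,3]
    ray=np.linalg.inv(K)@np.array([u,v,1.0]); c=-R.T@t; w=R.T@ray
    s=d["z_map"][int(v),int(u)] if z is None else (z-c[2])/w[2]
    return c+s*w
def save(d,n): cv2.imwrite(f"pics/{n}.png",d["image"][:,:,::-1])
E
python3 - <<'E'
from h import *
for n in("top","side"):
    d=get_image(n); save(d,n+"0"); np.savez(n+"0.npz",**d)
print(r.read_state(), r.grip_point_offset)
E
```

```text
{'clock': 0.1, 'joints': array([-1.45828781e+00,  1.81471974e-01,  1.60787676e+00, -5.70265413e-05,
        1.35382836e+00, -2.06269472e-01]), 'joint_vel': array([ 0.00160957, -0.00150566, -0.00137009, -0.00015932,  0.00051378,
       -0.00135749]), 'joint_torque': array([ 1.08360164e-03, -4.34820700e+01, -3.42696512e+01,  7.03559211e-02,
        3.39993148e-02, -4.04675632e-05]), 'tcp_pos': array([ 180.16984588, -545.53638112,  237.91241071]), 'eef_rot': array([-3.10020294e+00, -4.98385289e-01, -2.92542410e-05]), 'ft_force': array([ 0.26238615, -0.36169792,  0.34526162]), 'wrist_torque': array([-0.00305938,  0.00436029,  0.02081398]), 'opening': 87.93235615452373} 18.700000000000003
```

View pics/top0.png

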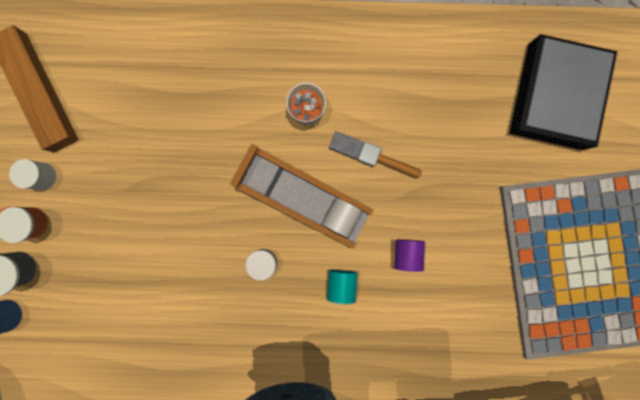

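View pics/side0.png

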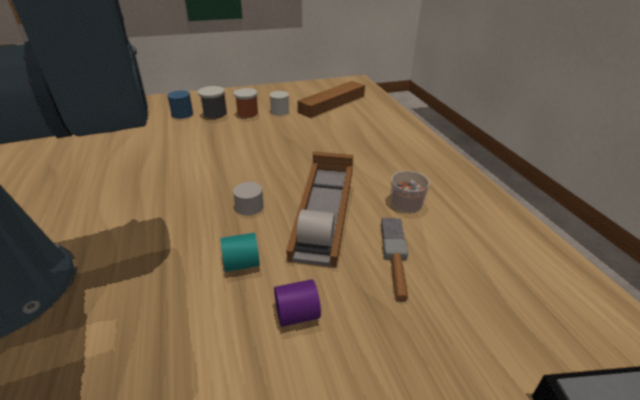

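The top view shows the gutter from its end board (245,165) to its low end (362,228), with the core at (344,217) and the thin bar at about (274,180). The stub is at (261,265), the brush at (375,155) and the tub at (306,105). The side view agrees, with the core at (316,228) and the board at (333,160).

```bash
cat > m.py <<'E'
from h import *
d=np.load("top0.npz"); d={k:d[k] for k in d}
K,T=d["K"],d["camera_from_world"]; z=d["z_map"]
v,u=np.mgrid[:400,:640]
c=np.stack([(u-K[0,2])/K[0,0]*z,(v-K[1,2])/K[1,1]*z,z],-1)
P=(c-T[:3,3])@T[:3,:3]
print("cam",-T[:3,:3].T@T[:3,3],"valid",(z>0).mean())
m=((P[...,2]>12)&(z>0)).astype(np.uint8)
n,L,S,C=cv2.connectedComponentsWithStats(m)
for i in range(1,n):
    if S[i,4]<200: continue
    p=P[L==i]; print(i,C[i].round(),S[i,4],"rect",cv2.minAreaRect(p[:,:2].astype(np.float32)),"zmax",np.percentile(p[:,2],[50,99]).round(1))
i=L[205,325]; p=P[L==i]
(cx,cy),(w,h),a=cv2.minAreaRect(p[:,:2].astype(np.float32))
a=np.radians(a if w>h else a+90); e=np.array([np.cos(a),np.sin(a)])
if e[1]<0:e=-e
nrm=np.array([-e[1],e[0]])
s=(p[:,:2]-[cx,cy])@e; t=(p[:,:2]-[cx,cy])@nrm
print("axis",e,np.arctan2(e[1],e[0]),"ctr",cx,cy)
for q in range(-140,141,10):
    k=(abs(s-q)<5)&(abs(t)<20)
    k2=(abs(s-q)<5)&(abs(t)>33)
    if k.sum(): print(q,p[k,2].mean().round(1),p[k2,2].max().round(1) if k2.sum() else '', end=' | ')
# core by rays onto top height
hsv=cv2.cvtColor(d["image"],cv2.COLOR_RGB2HSV)
k=(p[:,2]>55)&(abs(t)<33)&(s<0); print("\ncore top pts s",s[k].min(),s[k].max(),"t",t[k].min(),t[k].max(),"z",p[k,2].max())
for uv,zz in(((250,147),58),((235,184),58),((372,211),33),((354,245),33)): print(uv,world(d,*uv,zz).round(0))
E
python3 m.py
```

```text
cam [534.5504607   -2.87697597 877.27683576] valid 0.99594921875
1 [33. 90.] 4381 rect ((780.4149169921875, 600.6480712890625), (262.8247375488281, 64.01054382324219), 28.986743927001953) zmax [39.6 43.4]
2 [565.  92.] 8917 rect ((801.2901000976562, -498.92626953125), (163.40277099609375, 202.72381591796875), 78.77352905273438) zmax [52.3 56.1]
3 [306. 103.] 1294 rect ((758.4108276367188, 29.05988883972168), (77.79332733154297, 75.86416625976562), 1.9815165996551514) zmax [41.  60.7]
4 [368. 153.] 1336 rect ((660.675537109375, -119.3260498046875), (199.57916259765625, 42.45222854614258), 70.60993194580078) zmax [17.1 21.3]
5 [300. 195.] 6070 rect ((569.6275634765625, 28.644363403320312), (273.5596008300781, 90.10530853271484), 63.746456146240234) zmax [36.1 80. ]
6 [ 31. 174.] 1069 rect ((600.6904296875, 584.4674072265625), (58.176429748535156, 59.70793151855469), 7.637078762054443) zmax [56.  59.9]
8 [578. 262.] 19397 rect ((449.7960510253906, -549.7686157226562), (360.016357421875, 283.32855224609375), 8.530449867248535) zmax [16.6 20.3]
18 [ 20. 223.] 1356 rect ((501.4306030273437
[... 1029 characters left out ...]
363403320312
-140 12.0 30.8 | -130 13.4 33.4 | -120 21.4 34.5 | -110 65.2 35.9 | -100 73.4 38.7 | -90 76.4 37.8 | -80 75.7 38.3 | -70 71.2 40.4 | -60 51.8 41.6 | -50 20.5 42.5 | -40 21.6 42.3 | -30 22.5 44.2 | -20 23.5 44.9 | -10 24.7 45.0 | 0 25.9 46.8 | 10 26.7 48.4 | 20 27.7 49.1 | 30 28.8 51.8 | 40 29.4 51.5 | 50 30.6 51.5 | 60 32.0 53.4 | 70 36.5 55.4 | 80 33.7 54.5 | 90 34.9 55.6 | 100 35.9 56.5 | 110 36.8 59.1 | 120 50.0 79.6 | 130 71.0 81.8 | 140 78.8 80.3 | 
core top pts s -115.50606258318297 -58.16343952047976 t -30.070072231812258 29.74051237918571 z 82.60808508776573
(250, 147) [665. 138.  58.]
(235, 184) [591. 165.  58.]
(372, 211) [ 546. -111.   33.]
(354, 245) [476. -76.  33.]
```

Held against the given sizes: the rectangle is 273 x 90 mm, the thin bar is at s=70, and the floor heights fit. So the gutter frame is origin ≈ (577, 43), yaw 1.1126, with the core at x ≈ -102. Next I shut the fingers and turn the tool's x along the gutter.

{"fn": "send_rows", "kwargs": {"commands": [[0, 0, 0, 0, 0, -0.159, -1], [0, 0, 0, 0, 0, -0.159, -1], [0, 0, 0, 0, 0, -0.159, -1], [0, 0, 0, 0, 0, -0.159, -1], [0, 0, 0, 0, 0, -0.158, -1]], "newtons": 20}}

```text
clock: 0.72
tcp_pos: [180.2, -545.7, 238.2]
eef_rot: [-2.663, -1.666, -0.001]
ft_force: [-0.3, -0.5, -0.7]
opening: 40.3
```

```bash
cat > g.py <<'E'
from h import *
from scipy.spatial.transform import Rotation as Ro
a=1.1126; e=np.array([np.cos(a),np.sin(a),0]); O=np.array([569.63,28.64,0])+16*e
G=np.stack([e,[-e[1],e[0],0],[0,0,1]],1)
def st(goal=None):
    s=r.read_state(); R=Ro.from_rotvec(s["eef_rot"]).as_matrix(); p=s["tcp_pos"]
    print("t",s["clock"].__round__(2),"tcp",p.round(1),"gutter",(G.T@(p-O)).round(1),"F gutter",(G.T@s["ft_force"]).round(1),"open",round(s["opening"],1))
    print("tool axes in gutter\n",(G.T@R).round(3),s["joints"].round(2))
    if goal is not None: print("tool shift",(R.T@(O+G@np.array(goal)-p)).round(1))
E
python3 -c "
from g import *
st((-162,0,130))"
```

```text
t 0.72 tcp [ 180.2 -545.7  238.2] gutter [-703.3   95.2  238.2] F gutter [-0.6  0.  -0.7] open 40.3
tool axes in gutter
 [[ 1.     0.005  0.001]
 [ 0.005 -1.     0.001]
 [ 0.001 -0.001 -1.   ]] [-1.46  0.18  1.61  0.    1.35 -1.01]
tool shift [540.7  98.2 108.6]
```

{"fn": "send_rows", "kwargs": {"commands": [[50, 9, 4, 0, 0, 0, -1], [50, 9, 4, 0, 0, 0, -1], [50, 9, 4, 0, 0, 0, -1], [50, 9, 4, 0, 0, 0, -1], [50, 9, 4, 0, 0, 0, -1]]}}

```text
clock: 1.35
tcp_pos: [331.7, -340.1, 218.3]
eef_rot: [-2.668, -1.658, -0.0]
ft_force: [0.3, 0.2, 0.4]
opening: 0.8
```

{"fn": "send_rows", "kwargs": {"commands": [[50, 9, 15, 0, 0, 0, -1], [50, 9, 15, 0, 0, 0, -1], [50, 9, 15, 0, 0, 0, -1], [50, 9, 15, 0, 0, 0, -1], [50, 9, 15, 0, 0, 0, -1]]}}

```text
clock: 1.98
tcp_pos: [482.7, -135.8, 143.1]
eef_rot: [-2.668, -1.659, 0.0]
ft_force: [-0.6, -0.3, 0.4]
opening: 0.3
```

```bash
python3 -c "
from g import *
st((-165,0,44))"
```

```text
t 1.98 tcp [ 482.7 -135.8  143.1] gutter [-201.9    5.2  143.1] F gutter [-0.5  0.5  0.4] open 0.3
tool axes in gutter
 [[ 1.  0. -0.]
 [ 0. -1.  0.]
 [-0. -0. -1.]] [-0.51  0.13  1.87 -0.    1.14 -0.05]
tool shift [36.9  5.2 99.1]
```

{"fn": "send_rows", "kwargs": {"commands": [[12, 2, 0, 0, 0, 0, -1], [12, 2, 25, 0, 0, 0, -1], [12, 1, 25, 0, 0, 0, -1], [0, 0, 25, 0, 0, 0, -1], [0, 0, 25, 0, 0, 0, -1]]}}

```text
clock: 2.6
tcp_pos: [502.4, -108.1, 43.3]
eef_rot: [2.667, 1.659, -0.0]
ft_force: [0.6, -0.8, -1.1]
opening: 0.0
```

```bash
python3 -c "
from g import *
st((-140,0,42))
a=get_image('side');b=get_image('wrist')
cv2.imwrite('pics/c.png',np.hstack([a['image'][130:330,180:580],b['image'][::2,::2][:200,:320]])[:,:,::-1])"
```

```text
t 2.6 tcp [ 502.4 -108.1   43.3] gutter [-168.4   -0.2   43.3] F gutter [-0.4 -0.9 -1.1] open 0.0
tool axes in gutter
 [[ 1. -0. -0.]
 [-0. -1. -0.]
 [-0.  0. -1.]] [-0.44  0.32  1.89 -0.    0.93  0.02]
tool shift [28.4 -0.2  1.3]
```

View pics/c.png

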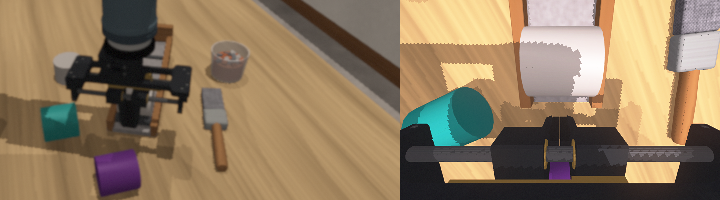

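The left half (side view) shows the closed fingers at the low end, clear of the bystanders. In the right half (wrist view) the fingertips (559,125) line up with the core (562,60). I approach slowly.

{"fn": "send_rows", "kwargs": {"commands": [[5, 0, 0.5, 0, 0, 0, -1], [5, 0, 0.5, 0, 0, 0, -1], [5, 0, 0, 0, 0, 0, -1], [4, 0, 0, 0, 0, 0, -1], [4, 0, 0, 0, 0, 0, -1]]}}

```text
clock: 3.32
tcp_pos: [512.8, -86.4, 42.9]
eef_rot: [2.667, 1.659, 0.0]
ft_force: [-2.1, -3.8, 0.8]
opening: 0.4
```

{"fn": "send_rows", "kwargs": {"commands": [[4, 0, 0, 0, 0, 0, -1], [4, 0, -0.4, 0, 0, 0, -1], [4, 0, -0.4, 0, 0, 0, -1], [4, 0, -0.4, 0, 0, 0, -1], [4, 0, -0.4, 0, 0, 0, -1]]}}

```text
clock: 3.95
tcp_pos: [521.6, -68.5, 44.3]
eef_rot: [-2.668, -1.659, 0.0]
ft_force: [0.1, -0.8, 1.0]
opening: 0.7
```

```bash
python3 -c "
from g import *
st((-9,0,54))"
```

```text
t 3.95 tcp [521.6 -68.5  44.3] gutter [-124.4    0.2   44.3] F gutter [-0.7 -0.5  1. ] open 0.7
tool axes in gutter
 [[ 1.  0. -0.]
 [ 0. -1.  0.]
 [-0. -0. -1.]] [-0.36  0.34  1.86 -0.    0.94  0.1 ]
tool shift [115.4   0.2  -9.7]
```

{"fn": "send_rows", "kwargs": {"commands": [[5, 0, -0.5, 0, 0, 0, -1], [5, 0, -0.5, 0, 0, 0, -1], [5, 0, -0.5, 0, 0, 0, -1], [5, 0, -0.5, 0, 0, 0, -1], [5, 0, -0.5, 0, 0, 0, -1]]}}

```text
clock: 4.58
tcp_pos: [532.7, -46.0, 46.9]
eef_rot: [-2.668, -1.659, -0.0]
ft_force: [-1.1, -1.0, 0.8]
opening: 0.5
```

{"fn": "send_rows", "kwargs": {"commands": [[5, 0, -0.5, 0, 0, 0, -1], [5, 0, -0.5, 0, 0, 0, -1], [5, 0, -0.5, 0, 0, 0, -1], [5, 0, -0.5, 0, 0, 0, -1], [5, 0, -0.5, 0, 0, 0, -1]]}}

```text
clock: 5.2
tcp_pos: [543.7, -23.6, 49.3]
eef_rot: [-2.668, -1.659, 0.0]
ft_force: [-1.1, -1.9, 1.5]
opening: 0.3
```

{"fn": "send_rows", "kwargs": {"commands": [[5, 0, -0.5, 0, 0, 0, -1], [5, 0, -0.5, 0, 0, 0, -1], [5, 0, -0.5, 0, 0, 0, -1], [5, 0, -0.5, 0, 0, 0, -1], [5, 0, -0.5, 0, 0, 0, -1]]}}

```text
clock: 5.82
tcp_pos: [554.7, -1.1, 51.8]
eef_rot: [-2.668, -1.659, 0.0]
ft_force: [-0.5, -0.3, 0.7]
opening: 0.7
```

{"fn": "send_rows", "kwargs": {"commands": [[5, 0, -0.5, 0, 0, 0, -1], [5, 0, -0.5, 0, 0, 0, -1], [4, 0, -0.5, 0, 0, 0, -1], [3, 0, -0.5, 0, 0, 0, -1], [2, 0, -0.5, 0, 0, 0, -1]]}}

```text
clock: 6.45
tcp_pos: [563.1, 15.7, 54.3]
eef_rot: [2.668, 1.659, -0.0]
ft_force: [-0.5, 0.8, 0.1]
opening: 0.2
```

```bash
python3 -c "
from g import *
st((15,0,56))
a=get_image('top');b=get_image('wrist')
cv2.imwrite('pics/d.png',np.hstack([cv2.resize(a['image'][120:270,200:400],(400,300)),b['image'][:300,120:520]])[:,:,::-1])"
```

```text
t 6.45 tcp [563.1  15.7  54.3] gutter [-30.5   0.2  54.3] F gutter [0.5 0.8 0.1] open 0.2
tool axes in gutter
 [[ 1.  0. -0.]
 [ 0. -1.  0.]
 [-0. -0. -1.]] [-0.18  0.39  1.76 -0.    0.99  0.28]
tool shift [45.5  0.2 -1.7]
```

View pics/d.png

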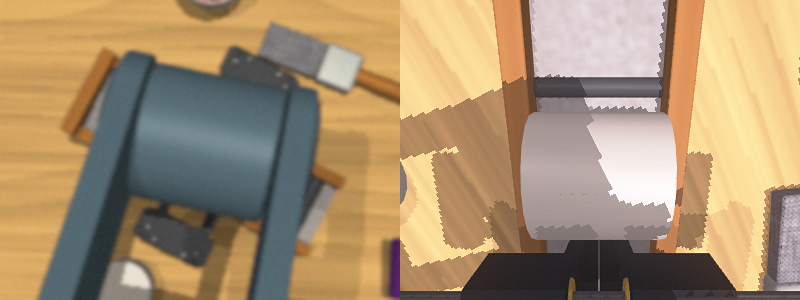

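The wrist view (right) shows the core straight and centred, with its front edge just short of the thin bar (598,87). The top view is blocked by the arm. I continue slowly.

{"fn": "send_rows", "kwargs": {"commands": [[3, 0, -0.2, 0, 0, 0, -1], [3, 0, -0.2, 0, 0, 0, -1], [3, 0, -0.2, 0, 0, 0, -1], [3, 0, -0.2, 0, 0, 0, -1], [3, 0, -0.2, 0, 0, 0, -1]]}}

```text
clock: 7.18
tcp_pos: [569.7, 29.3, 55.3]
eef_rot: [-2.668, -1.659, 0.0]
ft_force: [-0.2, -1.5, 1.1]
opening: 0.2
```

{"fn": "send_rows", "kwargs": {"commands": [[3, 0, -0.2, 0, 0, 0, -1], [3, 0, -0.2, 0, 0, 0, -1], [3, 0, -0.2, 0, 0, 0, -1], [3, 0, -0.2, 0, 0, 0, -1], [2, 0, -0.2, 0, 0, 0, -1]]}}

```text
clock: 7.8
tcp_pos: [575.7, 40.8, 56.4]
eef_rot: [2.667, 1.659, -0.002]
ft_force: [-2.0, -4.8, 2.8]
opening: 0.6
```

{"fn": "send_rows", "kwargs": {"commands": [[2, 0, -0.2, 0, 0, 0, -1], [2, 0, -0.2, 0, 0, 0, -1], [2, 0, -0.2, 0, 0, 0, -1], [2, 0, -0.2, 0, 0, 0, -1], [2, 0, -0.2, 0, 0, 0, -1]]}}

```text
clock: 8.43
tcp_pos: [580.3, 51.1, 57.2]
eef_rot: [-2.667, -1.659, -0.001]
ft_force: [-1.3, -1.0, 0.5]
opening: 0.5
```

```bash
python3 -c "
from g import *
st((15,0,58))
b=get_image('wrist')
cv2.imwrite('pics/e.png',b['image'][:300,120:520][:,:,::-1])"
```

```text
t 8.43 tcp [580.3  51.1  57.2] gutter [ 8.9  0.3 57.2] F gutter [-1.5  0.7  0.5] open 0.5
tool axes in gutter
 [[ 1.  0.  0.]
 [ 0. -1.  0.]
 [ 0. -0. -1.]] [-0.12  0.42  1.71  0.    1.01  0.34]
tool shift [ 6.1  0.3 -0.8]
```

View pics/e.png

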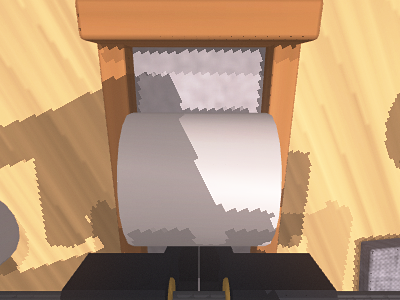

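The core sits on top of the thin bar (bar hidden beneath it, core centre at (200,180)). I nudge on gently.

{"fn": "send_rows", "kwargs": {"commands": [[2, 0, -0.1, 0, 0, 0, -1], [2, 0, -0.1, 0, 0, 0, -1], [1.5, 0, -0.1, 0, 0, 0, -1], [1.5, 0, -0.1, 0, 0, 0, -1], [1.5, 0, -0.1, 0, 0, 0, -1]]}}

```text
clock: 9.1
tcp_pos: [584.1, 58.3, 57.8]
eef_rot: [-2.668, -1.659, -0.0]
ft_force: [-0.3, 0.0, -0.0]
opening: 0.7
```

{"fn": "send_rows", "kwargs": {"commands": [[1.5, 0, -0.1, 0, 0, 0, -1], [1.5, 0, -0.1, 0, 0, 0, -1], [1, 0, -0.1, 0, 0, 0, -1], [1, 0, 0, 0, 0, 0, -1], [0, 0, 0, 0, 0, 0, -1]]}}

```text
clock: 9.72
tcp_pos: [586.2, 62.8, 58.1]
eef_rot: [2.668, 1.659, 0.0]
ft_force: [-0.2, 0.3, -1.0]
opening: 0.7
```

```bash
python3 -c "
from g import *
st((-30,0,58))
b=get_image('wrist')
cv2.imwrite('pics/f.png',b['image'][:300,120:520][:,:,::-1])"
```

```text
t 9.72 tcp [586.2  62.8  58.1] gutter [21.9  0.2 58.1] F gutter [ 0.2  0.2 -1. ] open 0.7
tool axes in gutter
 [[ 1.  0.  0.]
 [ 0. -1. -0.]
 [ 0.  0. -1.]] [-0.09  0.43  1.69  0.    1.02  0.36]
tool shift [-51.9   0.2   0.1]
```

View pics/f.png

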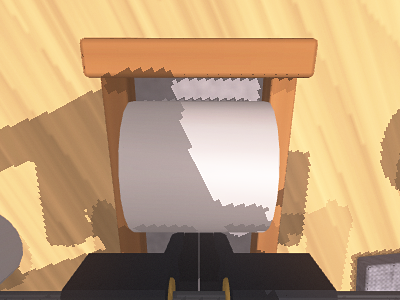

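The core (centre (200,165)) is ahead of the fingertips with no contact force, so it has dropped into the pocket. I back off slowly, then rise and look.

{"fn": "send_rows", "kwargs": {"commands": [[-2, 0, 0, 0, 0, 0, -1], [-4, 0, 0, 0, 0, 0, -1], [-8, 0, -4, 0, 0, 0, -1], [-15, 0, -10, 0, 0, 0, -1], [-20, 0, -20, 0, 0, 0, -1]]}}

```text
clock: 10.4
tcp_pos: [563.5, 17.8, 92.3]
eef_rot: [-2.667, -1.659, 0.002]
ft_force: [0.5, 0.2, 0.8]
opening: 0.4
```

{"fn": "send_rows", "kwargs": {"commands": [[-30, 0, -30, 0, 0, 0, -1], [-40, 0, -30, 0, 0, 0, -1], [-40, 0, -30, 0, 0, 0, -1], [-40, 0, -30, 0, 0, 0, -1], [-40, 0, -20, 0, 0, 0, -1]]}}

```text
clock: 11.02
tcp_pos: [479.8, -153.6, 234.6]
eef_rot: [2.666, 1.657, 0.002]
ft_force: [-0.3, -0.0, -0.8]
opening: 0.3
```

{"fn": "send_rows", "kwargs": {"commands": [[-50, 0, 0, 0, 0, 0, -1], [-50, 0, 0, 0, 0, 0, -1], [-50, 0, 0, 0, 0, 0, -1], [-30, 0, 0, 0, 0, 0, -1], [0, 0, 0, 0, 0, 0, -1]]}}

```text
clock: 11.65
tcp_pos: [399.4, -315.1, 232.8]
eef_rot: [2.67, 1.653, -0.0]
ft_force: [-0.1, -0.1, 0.0]
opening: 0.7
```

Run:
```python
from g import *
st()
d=get_image("top"); save(d,"top1"); np.savez("top1.npz",**d)
K,T,z=d["K"],d["camera_from_world"],d["z_map"]
v,u=np.mgrid[:400,:640]
c=np.stack([(u-K[0,2])/K[0,0]*z,(v-K[1,2])/K[1,1]*z,z],-1)
P=(c-T[:3,3])@T[:3,:3]; g=(P-O)@G
k=(abs(g[...,1])<25)&(g[...,0]>-140)&(g[...,0]<104)&(g[...,2]>60)&(g[...,2]<120)
print("core x",g[k][:,0].min(),g[k][:,0].max(),"top z",np.percentile(g[k][:,2],[90,99]))
m=((P[...,2]>12)&(z>0)).astype(np.uint8); n,L,S,C=cv2.connectedComponentsWithStats(m)
for n,q in dict(tub=(306,103),brush=(368,153),stub=(261,264),purple=(410,255),teal=(342,287)).items():
    i=L[q[1],q[0]]; print(n,cv2.minAreaRect(P[L==i][:,:2].astype(np.float32))[0] if i else None)
```

```text
t 11.65 tcp [ 399.4 -315.1  232.8] gutter [-399.6    0.6  232.8] F gutter [-0.1  0.1  0. ] open 0.7
tool axes in gutter
 [[ 1.    -0.004 -0.001]
 [-0.004 -1.    -0.001]
 [-0.001  0.001 -1.   ]] [-0.9   0.04  1.78 -0.    1.33 -0.44]
core x 37.78058899931747 97.14231075745953 top z [94.38246133 96.11207812]
tub (758.6338500976562, 29.067691802978516)
brush (660.30419921875, -119.44327545166016)
stub (431.79541015625, 110.49996948242188)
purple (459.26531982421875, -188.8281707763672)
teal (392.385498046875, -54.387420654296875)
```

View pics/top1.png

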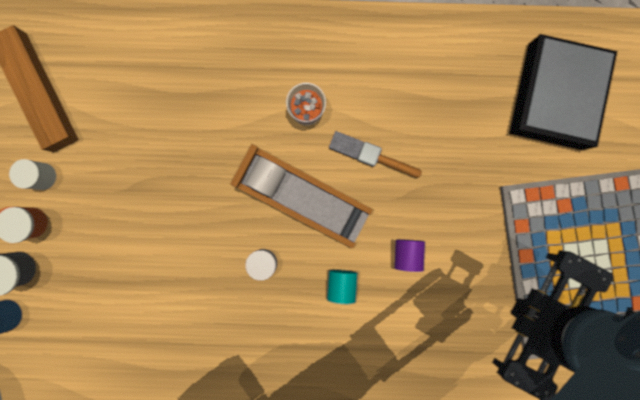

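The core (265,175) is parked in front of the end board. Its measured span is x 38–97, so its centre is about 68, and its top is at z ≈ 95 = 65 + 30. The bystanders haven't moved.

```bash
python3 -c "
from h import *
job.finish_job()"
```

```text
the job is handed in; nothing more can be done
```

I pushed the core up the gutter with closed fingertips and over the thin bar, backed the arm well clear, and handed the job in at about 11.7 s. The highest push force I read was about 6 N; readings came only at the end of each move call.

- **Core:** in the last top view its centre is at about x = 68 mm, where a core parked in the pocket should be at 70. Its top is at z ≈ 95 mm, also as expected, and it had stayed there for over a second after I let go.
- **Other things:** the tub, brush, stub and both lookalike cylinders are all within 0.5 mm of where they started.

No check failed or disagreed.

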